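# Lay the braai log down and fire the locked igniter

### The arm

A 6-joint arm with a two-finger parallel gripper is mounted at the origin on the work surface. World frame = base frame: x ahead of the robot, y to its left, z up, the work surface at z = 0. Lengths are in m, angles in degrees, forces in N, time in s.
With the tool pointing down it reaches from about 0.375 to 0.9 m from the base axis. Payload 3.1 kg.
Tool frame: the origin (TCP) lies on the centre line of the jaws, within the pads' length; the fingertips stand 8 mm ahead of it and the grasp point (between the pads) lies 11 mm behind it; y points along the fingers, x is the direction in which the jaws open and shut, and the axes are right-handed (so a half turn about y gives the same grasp; the last joint's range is limited). The gripper opens to 87 mm and grips with 3 to 60 N. Pads are 19 mm wide; open, the fingers measure 117 mm over their backs; the gripper's body (75 mm by 190 mm) begins 51 mm behind the grasp point.
Start: joints at [66.836, 30.224, 82.088, -0, 67.689, -10.227], TCP at [0.14, 0.609, 0.231] pointing down, gripper open.
Joint ranges: [-176.69, 176.69], [-43.24, 126.21], [12.49, 139.97], [-82, 262], [0, 151.66], [-163.58, 163.58]. Speed limits (degrees/s): [159.86, 159.86, 180, 180, 180, 180].

### API

Orientations are given as a 3x3 rotation matrix whose columns are the frame's x, y, z axes.
In Python, from rig import read_state, imaging, job, spotter gives the robot as it stands.
- The arm moves only by the tool apply_moves, never from a script. Its argument "steps" is a list of rows, each an object of numbers: "x", "y", "z": the shift along the world's x, y, z in mm; "spin": the turn about the world's z in rad. In form: [{"x": .., "y": .., "z": .., "spin": ..}, ...]. A call has 1 to 12 rows; each row shifts and turns the pose as measured when the row begins; what a row does not reach is not made up. A row lasts 1/10 s, in which the tool goes at most 50 mm and 8.59 degrees, less where a joint would pass 70% of its speed; a pose out of reach is approached as far as the arm can. A call is refused whole if a number of a shift passes 50 or a number of a turn 0.15, either way. A call with a gripper value outside its range is refused whole. "grip" is the finger opening in mm, from 0 to 87, set as the call begins (left out, the last holds). The fingers move at their own pace and stop on an object; the grip force is fixed at half the most. Time passes only in rows, so rows that do not move let the fingers close. It gives the time, the measured TCP pose, the force and the opening at its end, in the units of the state.
- read_state(): the state, without advancing time (a new reading comes with each control period).
- imaging.capture(name): name is "scene" or "side" or "wrist"; returns the picture (420x560x3 uint8, red, green, blue); there is no depth.
- imaging.camera_params(name): a dict with "fov_y" (degrees; the focal length in pixels is half the picture's height over the tangent of half this angle, whatever the lens; pixels are square), "cx", "cy" (the principal point, pixels), "R" (3x3) and "t" (3): a world point X has camera coordinates R X + t. Camera axes: x right, y down, z forward; pixel columns grow to the right and rows downward; lengths in m; the calibration is good to about 2 mm. A picture is of the moment at which its call begins: read the wrist's pose just before it. camera_params takes no time and is no camera call; for the wrist camera it gives the pose at the moment of the call.
- job.hand_in(): hands the job in, once; it reports no verdict.
Trained networks look in the newest picture that a camera, given by its name, has taken for a name from the list of things; names that differ only in an ending like _2 or _b are one class to them, and where a whole thing is asked for, a point or a joint stands for the part that bears it (a point fixed in the world has none). Each returns a list of dicts, best first, with "score" (0 to 1); they miss things now and then, are a little off and sometimes report something else, mostly with a low value. They report only what shows in the picture. A call takes as long as a camera call. They do not tell look-alikes from the thing itself.
- spotter.cut_out(name, camera): "mask" (420x560 bool, what is visible of it) and "rect" ([left, top, width, height] in pixels, round what is visible of it).
The state is a dict: "time_s": time; "joint_positions": joint angles; "qvel": joint speeds; "tau": joint torques, N m; "position": TCP position; "tcp_rot": TCP orientation; "force": force on the tool from outside, world axes, zero at the start; "moment": the same for the moment, N m; "opening": opening from 0.0 (shut) to 1.0 (fully open).
Only numpy, scipy, OpenCV 4.12 (cv2) and the standard library are available. Lean on these libraries where they do the work, as an engineer would, in place of code of your own. Each camera call takes 0.05 s, during which the arm holds its last target.

### The job

Get the braai going: first tip the upright log over, without lifting it, so that it lies flat lengthways inside the fire tray. Then slide the igniter's yellow child-lock cover fully aside, press the red button it was covering all the way in, hold it for half a second and let it come back up. Leave the lock cover open, and do not shift anything else on the shelf.

Things in the scene. Friction and masses are not known exactly. Their poses are not given: they have to be found in the camera images.
- tray: Fixed steel fire tray, 330 (own x) x 160 (own y) mm. Origin at the centre of its underside; floor top at 12 mm, 5 mm thick rim walls up to 24 mm; inside 320 x 150 mm. Own x runs lengthways, within about 0.25 rad of straight away from the robot. The log stands at its near (-x) end and, when tipped towards the tray's +x, fits lying lengthways in it.
- log_center (a point): Centre of a loose brown wooden braai log, a square-section block 76 x 76 x 190 mm, 0.43 to 0.87 kg. It stands on end on the tray floor, so that its centre starts 107 mm and its top 202 mm above the shelf; own z runs along its length. About 23 degrees of tilt takes it past balance; it then falls by itself. It has two darker bark sides.
- igniter: Fixed matte black igniter unit, 110 (own x) x 220 (own y) mm, housing top 50 mm above the shelf. Origin at the centre of its underside. The red button sits at own (0, -45) mm; the yellow lock cover slides in the direction of own +y, between two aluminium rails at own x = +-38 mm (8 mm wide, own y 8 to 102 mm, up to 71 mm high). Own x is within 0.45 rad of straight away from the robot.
- lock_lug (a point): Top centre of the upright lug on the yellow lock cover, 95 mm above the shelf. The lug is 50 (igniter x) x 14 (igniter y) x 26 mm tall and stands midway on the cover plate (62 x 100 x 4 mm, plate top 69 mm above the shelf). Moves along the igniter's +y with the cover; at joint 0 it is at igniter own y = -26 mm.
- lock (a joint): Slide of the lock cover in m: 0 covers the button (starts at 0 to 0.008), 0.070 is fully open against its stop, when the near edge of the plate is 17 mm clear of the button. Rubs with about 1.5 N and stays where it is left; it cannot be pushed down onto the button.
- button_top (a point): Centre of the top face of the round red button, 44 mm in diameter, 62 mm above the shelf when up, 12 mm proud of the housing; hidden under the lock cover until that is open. Moves down with the button.
- button (a joint): Button travel in m: 0 up, 0.007 all the way in (spring, 2 N to start, 5.5 N all the way in); it springs back when let go.
- rack_mid (a point): Bystander: wooden rack block 170 x 60 x 45 mm with three upright steel skewers up to 270 mm above the shelf; point at the block's centre. Long side along own x.
- plate: Bystander: white ceramic side plate, 160 mm across, 18 mm high; origin at the centre of its underside.
- funnel: Bystander: red plastic funnel standing mouth down, 90 mm across, 95 mm high; origin at the centre of its underside.
- canister: Bystander: closed stainless canister with screw lid, 100 mm across, 140 mm high; origin at the centre of its underside.
- lighter: Bystander: matte black hand-held grill lighter lying on the shelf, 210 x 26 x 22 mm, long side along own x, nozzle to own +x (extends 100 mm behind and 110 mm ahead of its origin); origin on its underside.
- mug: Bystander: blue mug, 80 mm across without the handle (own +y), 85 mm high; origin at the centre of its underside.
- log: The same log, with its origin at the centre of its foot (95 mm from point log_center along the log's own -z).
There are look-alikes about, which are no part of the job. Leave any green look-alike of the log alone.

How it is judged (in metres and radians):
On the way, in this order (a step that is already met when the one before it is completed fails the run):
1. the log lies flat lengthways inside the fire tray (angle between log_center's own z axis and vertical between 1.47 and 1.67 rad and z of log_center in the frame of tray below 0.06 m and x of log_center in the frame of tray between -0.075 and 0.075 m and y of log_center in the frame of tray between -0.045 and 0.045 m), for 0.2 s.
2. the lock cover is slid fully aside (value of joint lock above 0.062 m), for 0.1 s.
3. the red button is pressed all the way in and held (value of joint button above 0.0055 m), for 0.25 s.
At the end, for the whole second after the job is handed in: The log lies flat (within 0.1 rad of level) and still on the floor of the fire tray, its centre within 75 mm lengthways and 45 mm sideways of the tray's centre; the lock cover is open to within 10 mm of its stop; the button is back up (within 1.5 mm) (all of step 1 and linear speed of log below 0.02 m/s and value of joint lock above 0.06 m and value of joint button below 0.0015 m); the robot touches nothing.
It fails at once if the log is lifted (its centre rises more than 40 mm above where it starts) (z of log_center in the frame of tray above 0.147 m).
It fails at once if the skewer rack, plate, funnel, canister, grill lighter or mug is shifted by more than 20 mm (distance of any of rack_mid, plate, funnel, canister, lighter, mug from where it was at the start of the episode above 0.02 m).
It also fails if it takes over 58 s, if anything falls off the work surface, if the arm or the gripper's body presses on something with over 40 N, if the wrist force passes 120 N, or if a joint passes its speed limit or range.

## Working session

There is one attempt and no reset: what is moved stays moved. The work goes in short steps, Python scripts to look and compute and a tool call to move; the robot and the scene stay as the last step left them, time stands still between calls to the robot, and variables do not carry over. Pictures are saved under pics/ and viewed, and the job is handed in when it is done.

Besides the shell and the picture viewer there is one more tool, called as a command line: name --argument value ..., lists and objects as JSON in quotes. apply_moves: Moves the arm, as the interface text tells. Its arguments: {"type":"object","properties":{"steps":{"type":"array"},"grip":{"type":"number"}},"required":["steps"]}

```bash
mkdir -p pics; cat > h.py <<'E'
import numpy as np, cv2
from rig import read_state, imaging, job, spotter
def cap(n,f):
    im=imaging.capture(n); cv2.imwrite('pics/'+f+'.png',im[:,:,::-1]); return im
def cam(n):
    p=imaging.camera_params(n); f=210/np.tan(np.radians(p['fov_y'])/2)
    return f,p['cx'],p['cy'],np.array(p['R']),np.array(p['t'])
def proj(X,c):
    f,cx,cy,R,t=c; Y=np.atleast_2d(X)@R.T+t
    return np.c_[f*Y[:,0]/Y[:,2]+cx, f*Y[:,1]/Y[:,2]+cy]
def ray(u,v,c):
    f,cx,cy,R,t=c; d=R.T@np.array([(u-cx)/f,(v-cy)/f,1]); return -R.T@t, d/np.linalg.norm(d)
def atz(u,v,z,c):
    o,d=ray(u,v,c); return o+d*(z-o[2])/d[2]
def tri(uvcs):
    A=np.zeros((3,3));b=np.zeros(3)
    for u,v,c in uvcs:
        o,d=ray(u,v,c); P=np.eye(3)-np.outer(d,d); A+=P;b+=P@o
    X=np.linalg.solve(A,b); return X
E
python3 - <<'E'
from h import *
s=read_state(); print(s['time_s'],s['position'],s['tcp_rot'])
for n in ['scene','side','wrist']:
    c=cam(n); print(n,c[0],c[1:3],-c[3].T@c[4]); cap(n,n+'0')
print(read_state()['time_s'])
E
```

```text
0.0 [0.13962216 0.60847211 0.22958279] [[ 2.23907676e-01 -8.38092203e-04 -9.74609999e-01]
 [ 9.74608094e-01 -1.96358241e-03  2.23908926e-01]
 [-2.10138338e-03 -9.99997721e-01  3.77150272e-04]]
scene 383.79926488114904 (282.0524416053348, 206.22285013988133) [1.03328145 0.34797577 1.04470607]
side 401.8305989811279 (280.4976769425432, 210.4012614475673) [ 0.04450398 -0.92969802  0.88698376]
wrist 360.35051330516364 (283.6000887620867, 207.51963854255737) [0.07047422 0.62456668 0.38382755]
0.15
```

View pics/scene0.png

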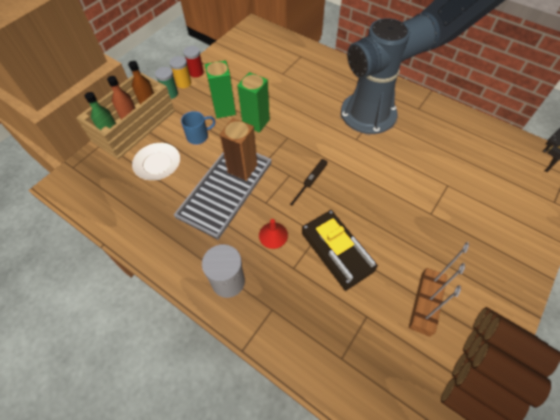

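View pics/side0.png

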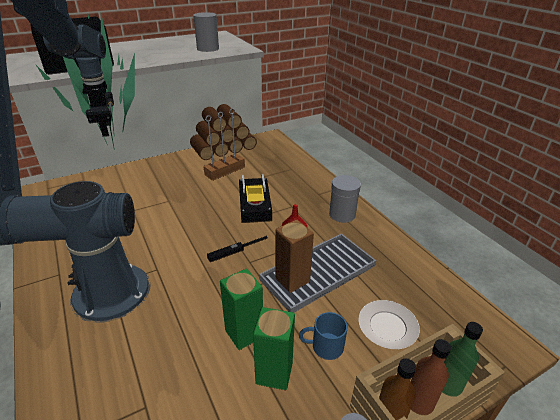

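View pics/wrist0.png

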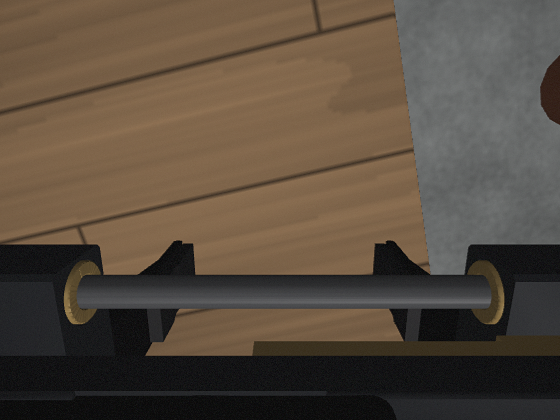

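```bash
python3 - <<'E'
from h import *
for n in ['scene','side']:
    c=cam(n); im=imaging.capture(n)
    vis=im[:,:,::-1].copy()
    for k in ['tray','log','igniter','lock_lug','rack_mid','plate','funnel','canister','lighter','mug']:
        try: r=spotter.cut_out(k,n)
        except Exception as e: print(k,e); continue
        for q in r[:3]:
            l,t,w,h=q['rect']; m=q['mask']; ys,xs=np.nonzero(m)
            print(n,k,round(q['score'],2),q['rect'],m.sum(),np.round([xs.mean(),ys.mean()]), np.round(atz(xs.mean(),ys.mean(),0.03,c),3))
            np.save(f'm_{n}_{k}_{r.index(q) if q is r[0] else 9}.npy',m) if q is r[0] else None
for n,(x0,y0,x1,y1) in [('scene',(160,100,400,300)),('side',(200,160,400,320))]:
    im=cv2.imread(f'pics/{n}0.png')[y0:y1,x0:x1]
    cv2.imwrite(f'pics/{n}0z.png',cv2.resize(im,None,fx=3 if n=='scene' else 4,fy=3 if n=='scene' else 4,interpolation=cv2.INTER_CUBIC)[:600,:800])
print(read_state()['time_s'])
E
```

```text
scene tray 0.65 [175.6, 156.8, 96.2, 81.2] 3697 [219. 197.] [ 0.62  -0.196  0.03 ]
scene log 0.82 [201.5, 61.3, 36.4, 58.9] 1300 [221.  89.] [ 0.239 -0.51   0.03 ]
scene log 0.69 [218.7, 116.9, 36.9, 62.0] 1703 [240. 149.] [ 0.429 -0.268  0.03 ]
scene log 0.67 [238.6, 72.5, 31.4, 59.7] 1508 [254. 101.] [ 0.217 -0.366  0.03 ]
scene igniter 0.67 [303.4, 211.0, 74.1, 80.2] 3147 [339. 250.] [0.557 0.205 0.03 ]
scene lock_lug 0.6 [317.2, 217.7, 38.2, 37.7] 694 [335. 236.] [0.528 0.172 0.03 ]
scene lock_lug 0.17 [178.9, 112.2, 37.4, 37.7] 824 [196. 127.] [ 0.44  -0.458  0.03 ]
scene rack_mid 0.6 [408.6, 244.3, 57.3, 90.9] 2085 [432. 299.] [0.537 0.484 0.03 ]
scene plate 0.64 [133.6, 142.8, 44.6, 35.2] 1351 [156. 161.] [ 0.631 -0.462  0.03 ]
scene plate 0.27 [216.7, 117.0, 41.9, 64.5] 1686 [239. 149.] [ 0.429 -0.269  0.03 ]
scene funnel 0.64 [257.2, 220.7, 31.8, 27.7] 596 [273. 235.] [0.629 0.019 0.03 ]
scene funnel 0.54 [180.2, 111.0, 36.5, 37.2] 780 [197. 127.] [ 0.439 -0.455  0.03 ]
scene canister 0.63 [202.0, 247.4, 42.2, 48.3] 1736 [224. 271.] [ 0.799 -0.026  0.03 ]
scene lighter 0.77 
[... 427 characters left out ...]
] 1389 [255. 200.] [0.55  0.186 0.03 ]
side igniter 0.94 [242.9, 175.7, 33.0, 46.7] 1298 [254. 200.] [0.55  0.187 0.03 ]
side lock_lug 0.77 [247.6, 185.9, 14.6, 15.6] 279 [254. 193.] [0.568 0.226 0.03 ]
side rack_mid 0.97 [204.8, 107.8, 36.6, 68.9] 638 [223. 165.] [0.544 0.479 0.03 ]
side plate 0.63 [356.3, 299.2, 64.8, 49.9] 2325 [389. 324.] [ 0.618 -0.484  0.03 ]
side funnel 0.67 [279.0, 206.7, 27.7, 18.4] 200 [294. 217.] [0.63  0.029 0.03 ]
side canister 0.95 [330.6, 172.8, 30.1, 47.4] 1196 [344. 198.] [0.855 0.045 0.03 ]
side lighter 0.66 [206.0, 239.5, 58.4, 24.4] 425 [229. 250.] [ 0.36  -0.027  0.03 ]
side mug 0.82 [302.2, 310.9, 43.6, 43.3] 1462 [327. 335.] [ 0.457 -0.438  0.03 ]
1.25
```

View pics/scene0z.png

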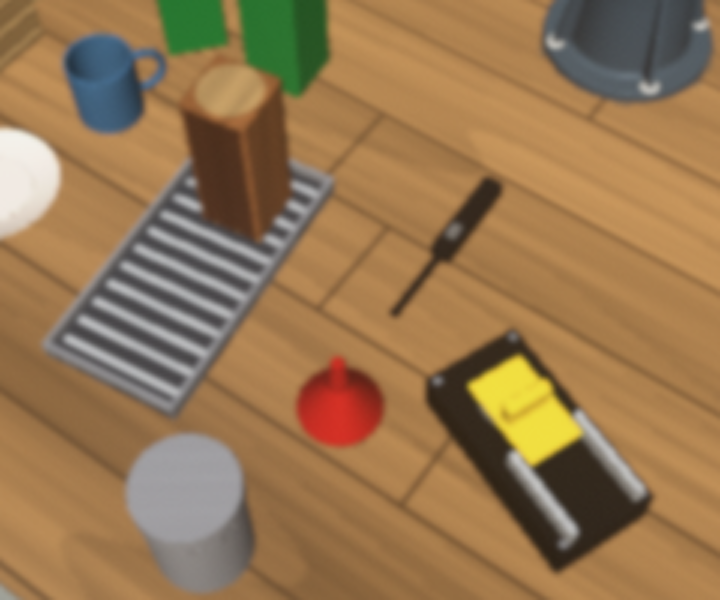

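View pics/side0z.png

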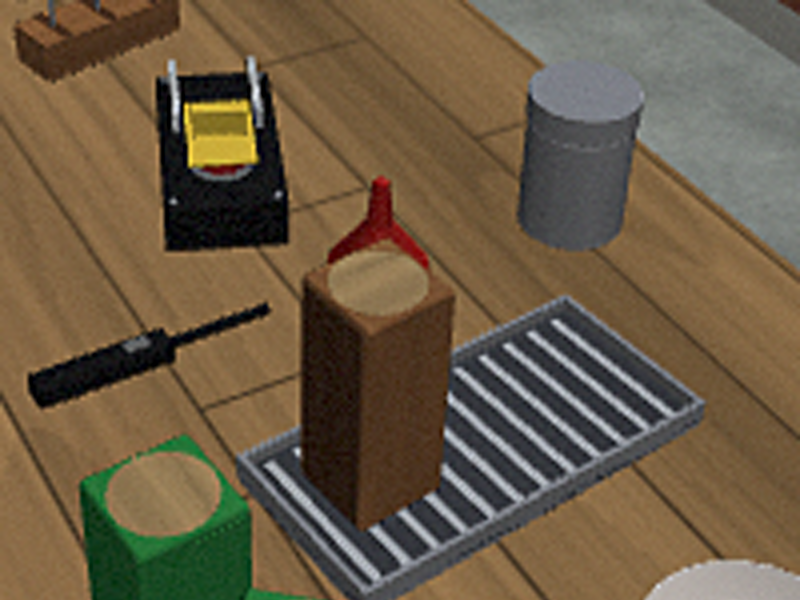

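```bash
python3 - <<'E'
from h import *
S=cam('scene');D=cam('side')
s=lambda x,y:atz(160+x/3-.33,100+y/3-.33,Z,S).round(4)
d=lambda x,y:atz(200+x/4-.37,160+y/4-.37,Z,D).round(4)
Z=.024
print('tray scene',s(333,180),s(175,413),s(45,345)); print('tray side',d(565,297),d(703,402),d(362,597),d(240,457))
Z=.202
print('log s',s(183,112),s(215,58),s(283,88),s(240,130)); print('log d',d(303,280),d(370,245),d(452,290),d(362,328))
Z=.05
print('ign s',s(513,330),s(428,383),s(650,497)); print('ign d',d(168,205),d(288,202),d(160,75),d(268,72))
Z=.069
print('plate s',s(520,355),s(468,385),s(535,467),s(583,432)); print('d',d(188,101),d(250,101),d(185,166),d(257,163))
E
```

```text
tray scene [ 0.4019 -0.1559  0.024 ] [ 0.7274 -0.1112  0.024 ] [ 0.7448 -0.2711  0.024 ]
tray side [ 0.7248 -0.119   0.024 ] [ 0.7459 -0.2733  0.024 ] [ 0.4176 -0.3159  0.024 ] [ 0.4022 -0.1591  0.024 ]
log s [ 0.5283 -0.2356  0.202 ] [ 0.4556 -0.2553  0.202 ] [ 0.4483 -0.1754  0.202 ] [ 0.5143 -0.1763  0.202 ]
log d [ 0.4383 -0.1895  0.202 ] [ 0.4973 -0.1772  0.202 ] [ 0.5216 -0.245   0.202 ] [ 0.4493 -0.2507  0.202 ]
ign s [0.4677 0.118  0.05  ] [0.5672 0.0818 0.05  ] [0.5483 0.3158 0.05  ]
ign d [0.4696 0.1207 0.05  ] [0.5644 0.0762 0.05  ] [0.5496 0.3198 0.05  ] [0.646  0.2762 0.05  ]
plate s [0.4988 0.1429 0.069 ] [0.5558 0.1195 0.069 ] [0.5922 0.2161 0.069 ] [0.5357 0.2343 0.069 ]
d [0.5429 0.2375 0.069 ] [0.5943 0.2108 0.069 ] [0.4967 0.1428 0.069 ] [0.555  0.1176 0.069 ]
```

apply_moves --grip 0 --steps '[{"x": 0,"y": -10,"z": 45},{"x": 20,"y": -20,"z": 35},{"x": 35,"y": -35,"z": 20},{"x": 35,"y": -35,"z": 0},{"x": 35,"y": -35,"z": 0},{"x": 35,"y": -35,"z": 0},{"x": 35,"y": -35,"z": 0},{"x": 25,"y": -43,"z": 0},{"x": 25,"y": -43,"z": 0},{"x": 20,"y": -45,"z": 0},{"x": 15,"y": -45,"z": 0},{"x": 5,"y": -48,"z": 0}]'

```text
invalid input at $.steps[0]: expected keys x, y, z, spin
```

```bash
python3 - <<'E'
from h import *
S=cam('scene');D=cam('side')
# green tops & log joint estimate
print(tri([(221,89,S),(241,310,D)]).round(3), tri([(254,101,S),(274,348,D)]).round(3), tri([(221,89,S),(274,348,D)]).round(3))
print(tri([(240,149,S),(293,255,D)]).round(3))
s=read_state();print(s['position'],s['joint_positions'])
E
```

```text
[ 0.294 -0.388  0.153] [ 0.278 -0.381  0.049] [ 0.296 -0.45   0.101]
[ 0.48  -0.216  0.114]
[0.13987228 0.60912916 0.23055769] [ 6.68375218e+01  3.02228832e+01  8.20872289e+01 -5.84216135e-04
  6.76891156e+01 -1.02258875e+01]
```

apply_moves --grip 0 --steps '[{"x": 0,"y": -10,"z": 45,"spin": 0},{"x": 20,"y": -20,"z": 35,"spin": 0},{"x": 35,"y": -35,"z": 20,"spin": 0},{"x": 35,"y": -35,"z": 0,"spin": 0},{"x": 35,"y": -35,"z": 0,"spin": 0},{"x": 35,"y": -35,"z": 0,"spin": 0},{"x": 35,"y": -35,"z": 0,"spin": 0},{"x": 25,"y": -43,"z": 0,"spin": 0},{"x": 25,"y": -43,"z": 0,"spin": 0},{"x": 20,"y": -45,"z": 0,"spin": 0},{"x": 15,"y": -45,"z": 0,"spin": 0},{"x": 5,"y": -48,"z": 0,"spin": 0}]'

```text
time_s: 2.45
position: [0.4287, 0.1759, 0.3343]
tcp_rot: [[0.211, 0.012, -0.977], [0.977, 0.005, 0.211], [0.007, -1.0, -0.011]]
force: [1.9, 0.2, -0.1]
opening: 0.032
```

apply_moves --steps '[{"x": -2,"y": -48,"z": 0,"spin": 0.05},{"x": -3,"y": -48,"z": 0,"spin": 0.05},{"x": -4,"y": -48,"z": 0,"spin": 0.05},{"x": -4,"y": -48,"z": 0,"spin": 0.05},{"x": -4,"y": -48,"z": 0,"spin": 0.05},{"x": -4,"y": -48,"z": 0,"spin": 0.05},{"x": -4,"y": -45,"z": 0,"spin": 0.04},{"x": -5,"y": -40,"z": 0,"spin": 0},{"x": -5,"y": -20,"z": 0,"spin": 0},{"x": 0,"y": 0,"z": 0,"spin": 0}]'

```text
time_s: 3.45
position: [0.3916, -0.2395, 0.3373]
tcp_rot: [[-0.132, 0.021, -0.991], [0.991, 0.004, -0.132], [0.001, -1.0, -0.021]]
force: [0.3, 0.5, -0.3]
opening: 0.006
```

```bash
python3 - <<'E'
from h import *
s=read_state();print(s['position'],s['tcp_rot'],s['joint_positions'])
cap('wrist','w1')
cap('side','s1')
E
```

```text
[ 0.39158947 -0.23953218  0.33727241] [[-1.32149362e-01  2.07384090e-02 -9.91012848e-01]
 [ 9.91229512e-01  3.54696826e-03 -1.32104028e-01]
 [ 7.75463740e-04 -9.99778644e-01 -2.10252526e-02]] [ -46.11409903    9.46520906   96.847329      1.04281296   73.01275956
 -144.00624997]
```

View pics/w1.png

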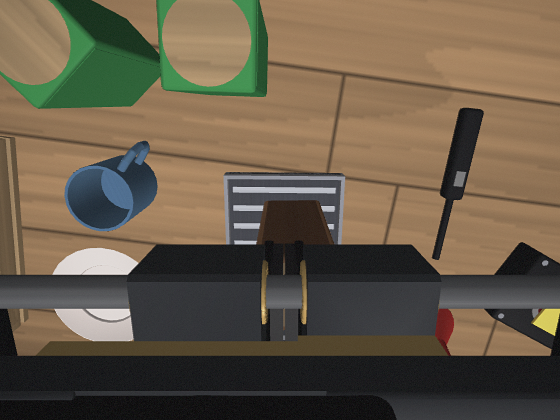

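View pics/s1.png

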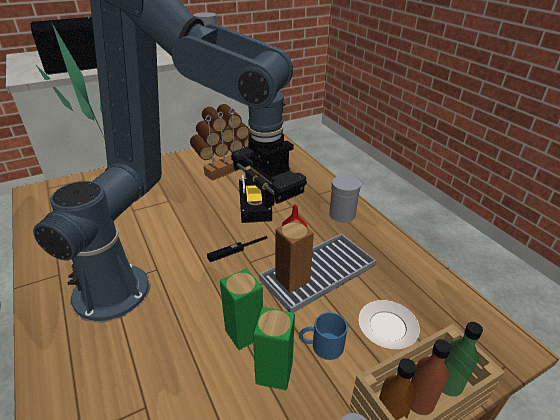

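```bash
python3 - <<'E'
from h import *
c=cam('wrist');print(-c[3].T@c[4])
def box(cx,cy,yaw,hx,hy,z):
    return [[cx+np.cos(yaw)*a*hx-np.sin(yaw)*b*hy,cy+np.sin(yaw)*a*hx+np.cos(yaw)*b*hy,z] for a,b in[(-1,-1),(-1,1),(1,1),(1,-1)]]
print('tray',proj(box(.5727,-.215,.131,.165,.08,.024),c).round())
for z in(.012,.202): print('log',proj(box(.48,-.216,.12,.038,.038,z),c).round())
E
```

```text
[ 0.31821384 -0.24728122  0.48971412]
tray [[220. 175.]
 [342. 175.]
 [332. 382.]
 [230. 382.]]
log [[262. 198.]
 [318. 199.]
 [315. 250.]
 [262. 250.]]
log [[250. 254.]
 [338. 255.]
 [333. 331.]
 [251. 330.]]
```

apply_moves --steps '[{"x": 0,"y": 8,"z": -40,"spin": 0},{"x": 2,"y": 6,"z": -45,"spin": 0},{"x": 2,"y": 3,"z": -45,"spin": 0},{"x": 0,"y": 0,"z": -25,"spin": 0},{"x": 0,"y": 0,"z": -5,"spin": 0},{"x": 0,"y": 0,"z": 0,"spin": 0}]'

```text
time_s: 4.15
position: [0.3984, -0.211, 0.1764]
tcp_rot: [[-0.144, 0.028, -0.989], [0.99, 0.002, -0.144], [-0.002, -1.0, -0.028]]
force: [-0.5, 0.1, 0.7]
opening: 0.005
```

```bash
python3 - <<'E'
from h import *
cap('wrist','w2')
cap('side','s2')
E
```

```text
(no output)
```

View pics/w2.png

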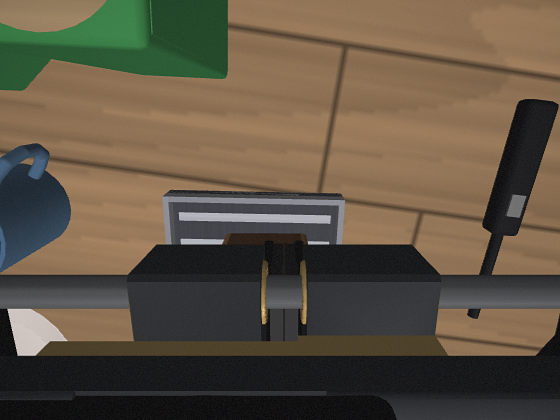

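View pics/s2.png

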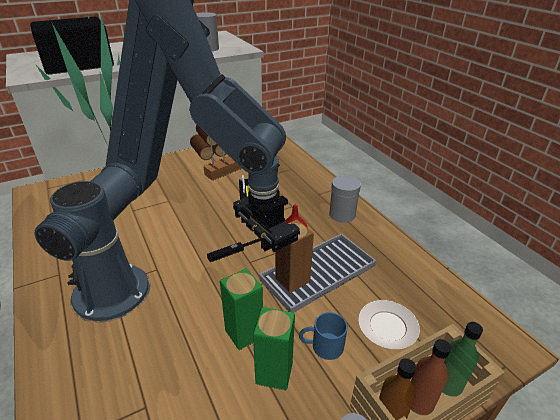

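apply_moves --steps '[{"x": 0,"y": -8,"z": 0,"spin": -0.01},{"x": 0,"y": -4,"z": 0,"spin": 0},{"x": 12,"y": 1,"z": 0,"spin": 0},{"x": 10,"y": 1,"z": 0,"spin": 0},{"x": 8,"y": 1,"z": 0,"spin": 0},{"x": 8,"y": 1,"z": 0,"spin": 0},{"x": 8,"y": 1,"z": 0,"spin": 0},{"x": 8,"y": 1,"z": 0,"spin": 0}]'

```text
time_s: 5.05
position: [0.4595, -0.2213, 0.1826]
tcp_rot: [[-0.132, 0.037, -0.99], [0.991, -0.008, -0.133], [-0.013, -0.999, -0.036]]
force: [-1.8, 0.3, 0.9]
opening: 0.006
```

```bash
python3 - <<'E'
from h import *
cap('side','s3');print(read_state()['joint_positions'])
E
```

```text
[ -38.80435764   24.67622541  102.71005533    1.31314727   50.52202511
 -137.25156634]
```

View pics/s3.png

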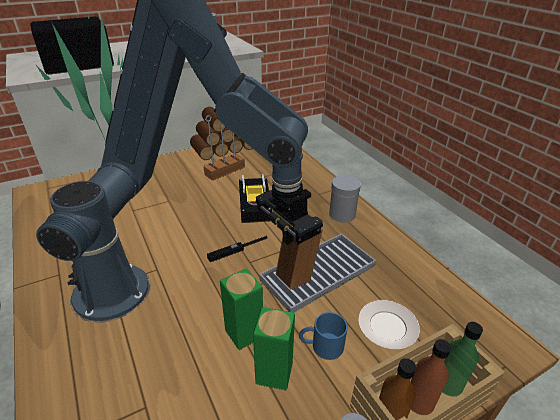

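apply_moves --steps '[{"x": 8,"y": 1,"z": -2,"spin": 0},{"x": 8,"y": 1,"z": -2,"spin": 0},{"x": 8,"y": 1,"z": -2,"spin": 0},{"x": 8,"y": 1,"z": -2,"spin": 0},{"x": 8,"y": 1,"z": -1,"spin": 0},{"x": 8,"y": 1,"z": 0,"spin": 0}]'

```text
time_s: 5.7
position: [0.5132, -0.2146, 0.1722]
tcp_rot: [[-0.132, 0.039, -0.99], [0.991, -0.008, -0.132], [-0.013, -0.999, -0.038]]
force: [-0.4, 0.8, -0.3]
opening: 0.006
```

```bash
python3 - <<'E'
from h import *
cap('side','s4')
E
```

```text
(no output)
```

View pics/s4.png

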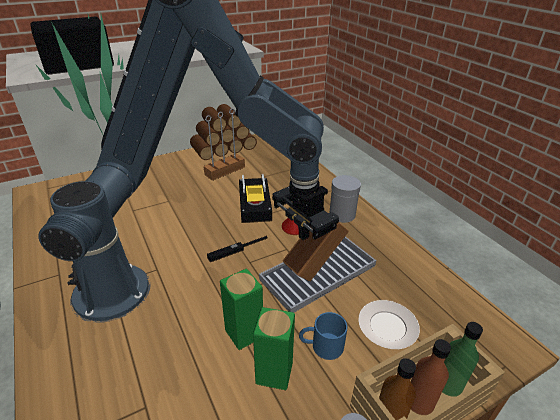

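apply_moves --steps '[{"x": 0,"y": 0,"z": 0,"spin": 0},{"x": -10,"y": 0,"z": 10,"spin": 0},{"x": -20,"y": 0,"z": 30,"spin": 0},{"x": -30,"y": 30,"z": 30,"spin": 0},{"x": -20,"y": 40,"z": 0,"spin": 0},{"x": 0,"y": 45,"z": 0,"spin": 0},{"x": 0,"y": 45,"z": 0,"spin": 0},{"x": 0,"y": 30,"z": 0,"spin": 0}]'

```text
time_s: 6.55
position: [0.4287, -0.026, 0.2468]
tcp_rot: [[-0.121, 0.045, -0.992], [0.992, -0.013, -0.122], [-0.018, -0.999, -0.043]]
force: [0.8, 0.0, 0.5]
opening: 0.002
```

```bash
python3 - <<'E'
from h import *
cap('side','s5');cap('scene','c5')
E
```

```text
(no output)
```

View pics/s5.png

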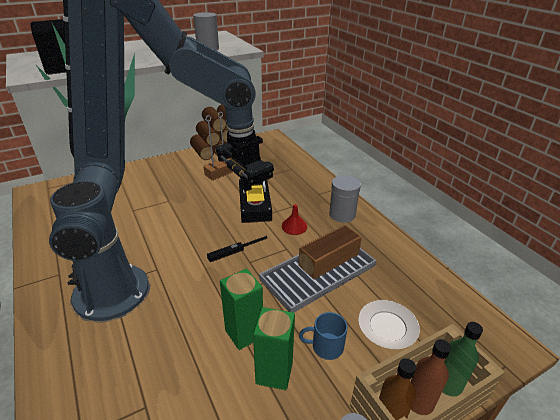

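View pics/c5.png

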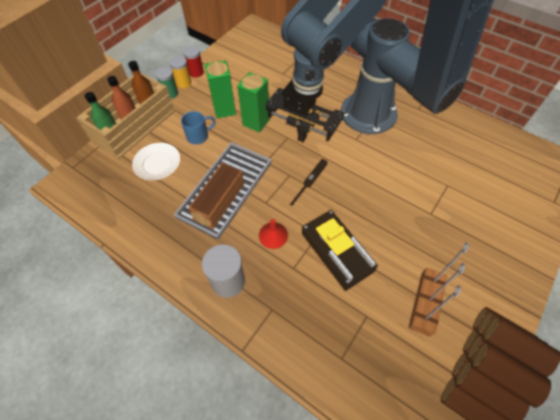

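apply_moves --steps '[{"x": 20,"y": 32,"z": 0,"spin": -0.08},{"x": 20,"y": 32,"z": 0,"spin": -0.08},{"x": 20,"y": 32,"z": 0,"spin": -0.08},{"x": 20,"y": 30,"z": -20,"spin": -0.08},{"x": 15,"y": 25,"z": -20,"spin": -0.08},{"x": 5,"y": 8,"z": -20,"spin": -0.08},{"x": 0,"y": 0,"z": -10,"spin": 0},{"x": 0,"y": 0,"z": 0,"spin": 0}]'

```text
time_s: 7.45
position: [0.5323, 0.1315, 0.1803]
tcp_rot: [[0.369, 0.041, -0.929], [0.929, -0.039, 0.367], [-0.021, -0.998, -0.053]]
force: [-0.3, -0.2, 0.0]
opening: 0.0
```

```bash
python3 - <<'E'
from h import *
s=read_state();print(s['position'],s['tcp_rot'],s['joint_positions'])
c=cam('wrist')
cap('wrist','w6');cap('side','s6')
im=cv2.imread('pics/s6.png')[140:260,180:340];cv2.imwrite('pics/s6z.png',cv2.resize(im,None,fx=5,fy=5,interpolation=cv2.INTER_CUBIC))
R=np.array([[.925,.380],[-.380,.925]]); o=np.array([.5574,.1981])
P=lambda x,y,z: np.r_[o+R@[x,y],z]
print(proj([P(-.055,-.11,.05),P(.055,-.11,.05),P(-.055,.11,.05),P(.055,.11,.05)],c).round())
print(proj([P(-.025,-.033,.095),P(.025,-.033,.095),P(-.025,-.019,.095)],c).round())
E
```

```text
[0.53233083 0.13145599 0.18030376] [[ 0.36868116  0.04149812 -0.92862915]
 [ 0.92931117 -0.03937765  0.36719225]
 [-0.02132944 -0.99836231 -0.05308247]] [  3.51713967  27.58658201  97.3994536   -3.01108742  52.81477967
 -63.10175005]
[[237. 119.]
 [241. 251.]
 [530. 123.]
 [501. 256.]]
[[345. 173.]
 [340. 242.]
 [366. 173.]]
```

View pics/w6.png

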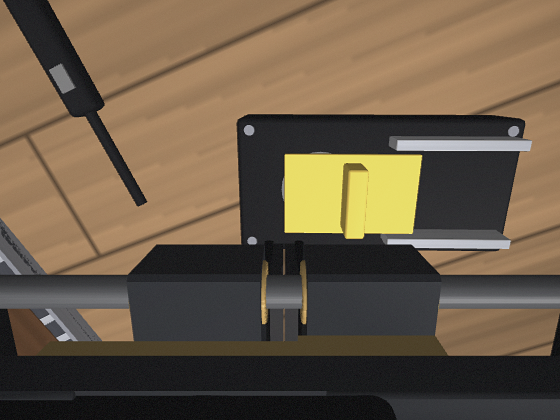

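View pics/s6z.png

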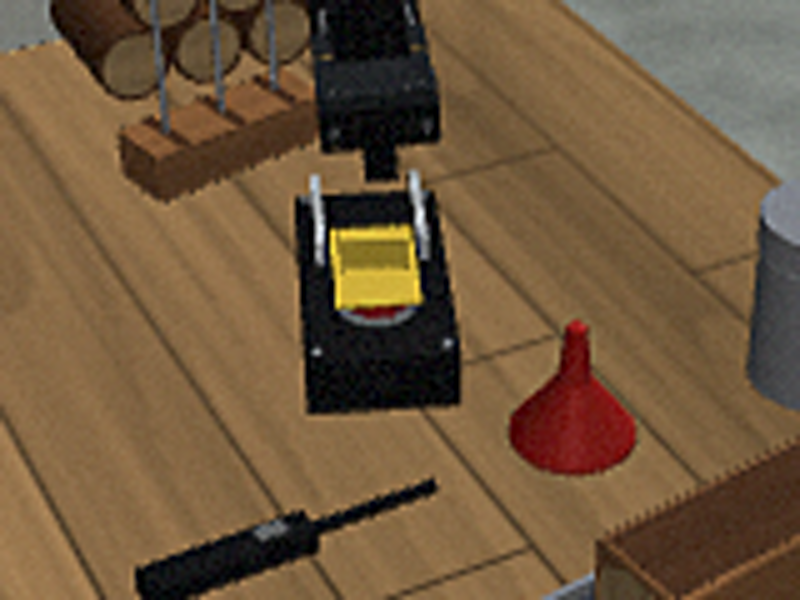

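apply_moves --steps '[{"x": 0,"y": 0,"z": -30,"spin": 0},{"x": 0,"y": 0,"z": -30,"spin": 0},{"x": 0,"y": 0,"z": -20,"spin": 0},{"x": 0,"y": 0,"z": -6,"spin": 0},{"x": 0,"y": 0,"z": 0,"spin": 0}]'

```text
time_s: 8.05
position: [0.5371, 0.1262, 0.1013]
tcp_rot: [[0.372, 0.058, -0.926], [0.928, -0.04, 0.37], [-0.015, -0.998, -0.069]]
force: [0.8, -0.5, 0.4]
opening: 0.004
```

apply_moves --steps '[{"x": -5,"y": 3,"z": -10,"spin": 0},{"x": -3,"y": 2,"z": -5,"spin": 0},{"x": 0,"y": 0,"z": 0,"spin": 0}]'

```text
time_s: 8.35
position: [0.5304, 0.1308, 0.0885]
tcp_rot: [[0.373, 0.064, -0.926], [0.928, -0.039, 0.371], [-0.013, -0.997, -0.074]]
force: [0.2, -0.5, 0.3]
opening: 0.005
```

```bash
python3 - <<'E'
from h import *
cap('wrist','w7');cap('side','s7')
im=cv2.imread('pics/s7.png')[140:260,180:340];cv2.imwrite('pics/s7z.png',cv2.resize(im,None,fx=5,fy=5,interpolation=cv2.INTER_CUBIC))
E
```

```text
(no output)
```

View pics/w7.png

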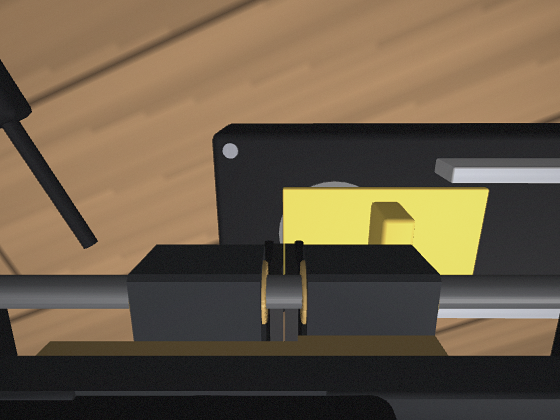

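View pics/s7z.png

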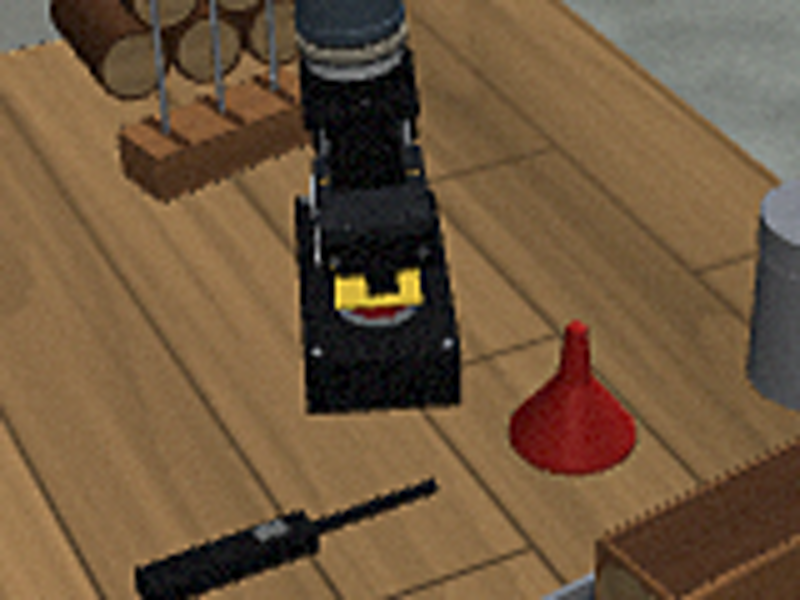

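apply_moves --steps '[{"x": 3,"y": 7.5,"z": -1,"spin": 0},{"x": 3,"y": 7.5,"z": -1,"spin": 0},{"x": 3,"y": 7.5,"z": 0,"spin": 0},{"x": 3,"y": 7.5,"z": 0,"spin": 0},{"x": 3,"y": 7.5,"z": 0,"spin": 0},{"x": 3,"y": 7.5,"z": 0,"spin": 0}]'

```text
time_s: 9.05
position: [0.5513, 0.179, 0.0878]
tcp_rot: [[0.372, 0.067, -0.926], [0.928, -0.04, 0.37], [-0.013, -0.997, -0.077]]
force: [0.3, -2.1, 0.7]
opening: 0.007
```

apply_moves --steps '[{"x": 3,"y": 7.5,"z": 0,"spin": 0},{"x": 3,"y": 7.5,"z": 0,"spin": 0},{"x": 3,"y": 7.5,"z": 0,"spin": 0},{"x": 2,"y": 6,"z": 0,"spin": 0}]'

```text
time_s: 9.45
position: [0.5636, 0.2101, 0.0878]
tcp_rot: [[0.371, 0.067, -0.926], [0.928, -0.041, 0.369], [-0.013, -0.997, -0.078]]
force: [1.2, -2.2, 0.1]
opening: 0.004
```

apply_moves --steps '[{"x": 1,"y": 2.5,"z": 0,"spin": 0},{"x": 1,"y": 2.5,"z": 0,"spin": 0},{"x": 0.5,"y": 1,"z": 0,"spin": 0}]'

```text
time_s: 9.75
position: [0.5665, 0.2174, 0.0878]
tcp_rot: [[0.371, 0.068, -0.926], [0.929, -0.041, 0.369], [-0.013, -0.997, -0.078]]
force: [-1.0, -0.9, 0.1]
opening: 0.008
```

apply_moves --steps '[{"x": 0.8,"y": 2,"z": 0,"spin": 0},{"x": 0.8,"y": 2,"z": 0,"spin": 0}]'

```text
time_s: 9.95
position: [0.568, 0.2212, 0.0878]
tcp_rot: [[0.371, 0.067, -0.926], [0.928, -0.041, 0.369], [-0.013, -0.997, -0.078]]
force: [0.6, -1.2, 2.0]
opening: 0.006
```

apply_moves --steps '[{"x": 0.8,"y": 2,"z": 0,"spin": 0},{"x": 0.4,"y": 1,"z": 0,"spin": 0}]'

```text
time_s: 10.15
position: [0.5686, 0.2228, 0.0878]
tcp_rot: [[0.371, 0.065, -0.927], [0.929, -0.044, 0.368], [-0.017, -0.997, -0.077]]
force: [-1.0, -7.0, 3.2]
opening: 0.007
```

```bash
python3 - <<'E'
from h import *
print(read_state()['force'])
cap('scene','c8');cap('side','s8')
im=cv2.imread('pics/s8.png')[140:260,180:340];cv2.imwrite('pics/s8z.png',cv2.resize(im,None,fx=5,fy=5,interpolation=cv2.INTER_CUBIC))
im=cv2.imread('pics/c8.png')[190:310,280:440];cv2.imwrite('pics/c8z.png',cv2.resize(im,None,fx=5,fy=5,interpolation=cv2.INTER_CUBIC))
E
```

```text
[-0.97959748 -7.02017044  3.24093931]
```

View pics/s8z.png

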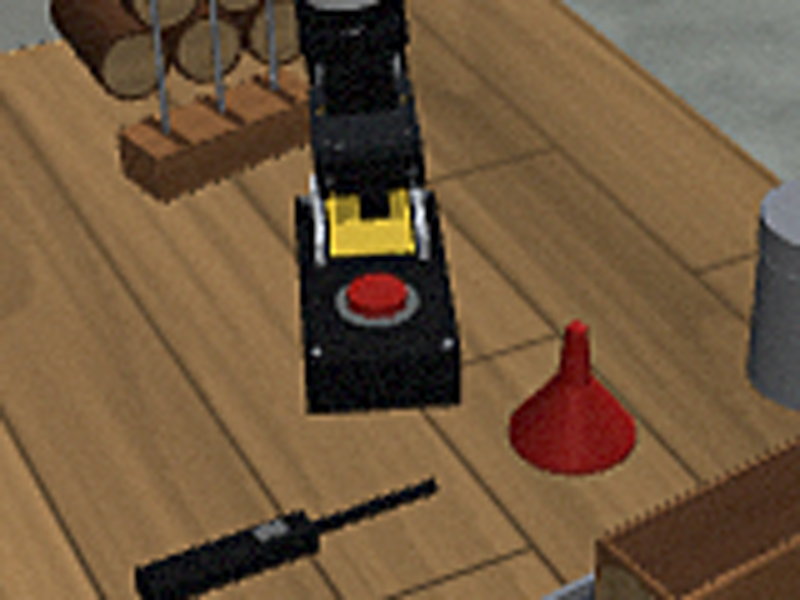

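View pics/c8z.png

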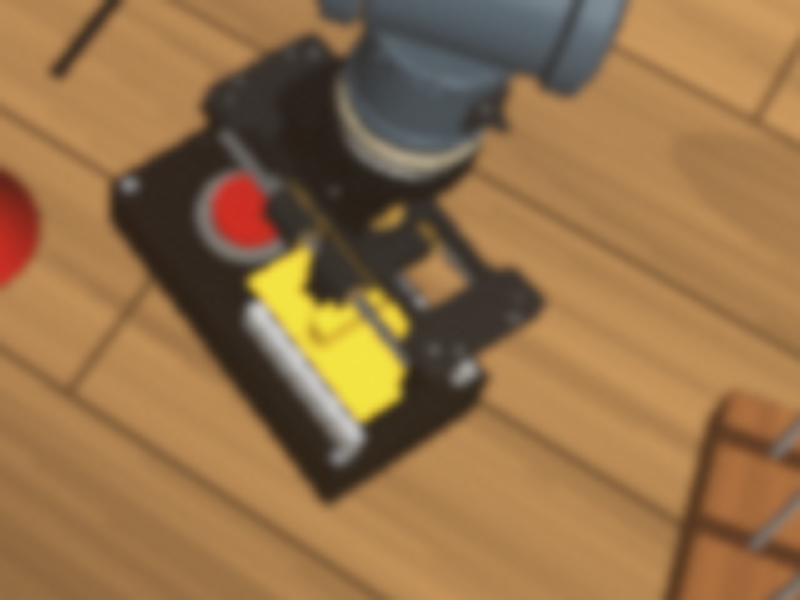

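apply_moves --steps '[{"x": -3,"y": -7,"z": 0,"spin": 0},{"x": -3,"y": -7,"z": 10,"spin": 0},{"x": -6,"y": -14,"z": 20,"spin": 0},{"x": -6,"y": -14,"z": 10,"spin": 0},{"x": -6,"y": -14,"z": 0,"spin": 0},{"x": -4,"y": -10,"z": 0,"spin": 0},{"x": 0,"y": 0,"z": 0,"spin": 0}]'

```text
time_s: 10.95
position: [0.5379, 0.1533, 0.1299]
tcp_rot: [[0.372, 0.066, -0.926], [0.928, -0.041, 0.37], [-0.014, -0.997, -0.076]]
force: [-0.3, 0.2, -0.1]
opening: 0.006
```

```bash
python3 - <<'E'
from h import *
S=cam('scene');D=cam('side')
print('btn side',atz(180+370/5+1.4,140+292/5,.062,D),'scene',atz(280+242/5,190+212/5,.062,S))
R=np.array([[.925,.380],[-.380,.925]]); o=np.array([.5574,.1981])
print('pred',o+R@[0,-.045])
s=read_state(); print('own tcp',R.T@(s['position'][:2]-o),s['position'])
c=cam('wrist');print(proj([np.r_[o+R@[0,-.045],.062],np.r_[o+R@[0,-.006],.069]],c))
cap('wrist','w9')
E
```

```text
btn side [0.53792741 0.15168414 0.062     ] scene [0.5433307 0.1555025 0.062    ]
pred [0.5403   0.156475]
own tcp [-0.00102867 -0.04880438] [0.5379033  0.15334796 0.12994407]
[[291.39607832 218.1822877 ]
 [354.0388525  222.9764955 ]]
```

View pics/w9.png

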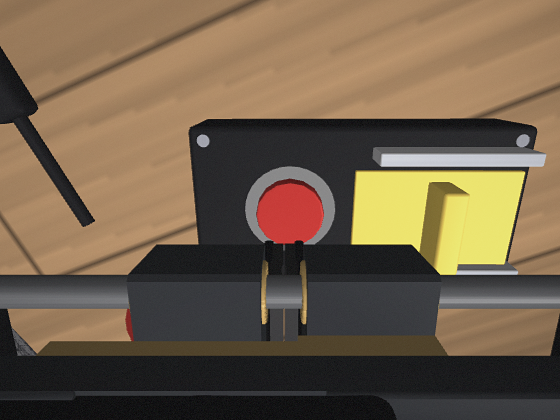

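apply_moves --steps '[{"x": 1,"y": 2,"z": -25,"spin": 0},{"x": 0,"y": 1,"z": -20,"spin": 0},{"x": 0,"y": 0,"z": -8,"spin": 0},{"x": 0,"y": 0,"z": 0,"spin": 0}]'

```text
time_s: 11.4
position: [0.5407, 0.1576, 0.0747]
tcp_rot: [[0.373, 0.069, -0.925], [0.928, -0.04, 0.371], [-0.011, -0.997, -0.078]]
force: [-1.0, 1.2, -0.3]
opening: 0.004
```

apply_moves --steps '[{"x": 0,"y": 0,"z": -4,"spin": 0},{"x": 0,"y": 0,"z": -3,"spin": 0},{"x": 0,"y": 0,"z": -2,"spin": 0},{"x": 0,"y": 0,"z": -1,"spin": 0}]'

```text
time_s: 11.8
position: [0.5414, 0.158, 0.0661]
tcp_rot: [[0.372, 0.07, -0.926], [0.928, -0.04, 0.37], [-0.011, -0.997, -0.08]]
force: [-1.7, -0.9, 4.3]
opening: -0.0
```

apply_moves --steps '[{"x": 0,"y": 0,"z": -2,"spin": 0},{"x": 0,"y": 0,"z": -2,"spin": 0},{"x": 0,"y": 0,"z": -1,"spin": 0}]'

```text
time_s: 12.1
position: [0.5414, 0.158, 0.0637]
tcp_rot: [[0.372, 0.072, -0.925], [0.928, -0.04, 0.37], [-0.011, -0.997, -0.081]]
force: [-4.0, -1.2, 11.8]
opening: 0.007
```

apply_moves --steps '[{"x": 0,"y": 0,"z": -1.5,"spin": 0},{"x": 0,"y": 0,"z": -1.5,"spin": 0},{"x": 0,"y": 0,"z": -1.5,"spin": 0},{"x": 0,"y": 0,"z": -1.5,"spin": 0}]'

```text
time_s: 12.5
position: [0.5414, 0.158, 0.0637]
tcp_rot: [[0.372, 0.075, -0.925], [0.928, -0.041, 0.369], [-0.01, -0.996, -0.084]]
force: [-4.0, -1.3, 12.5]
opening: 0.003
```

```bash
python3 - <<'E'
from h import *
cap('side','s10')
im=cv2.imread('pics/s10.png')[140:260,180:340];cv2.imwrite('pics/s10z.png',cv2.resize(im,None,fx=5,fy=5,interpolation=cv2.INTER_CUBIC))
E
```

View pics/s10z.png

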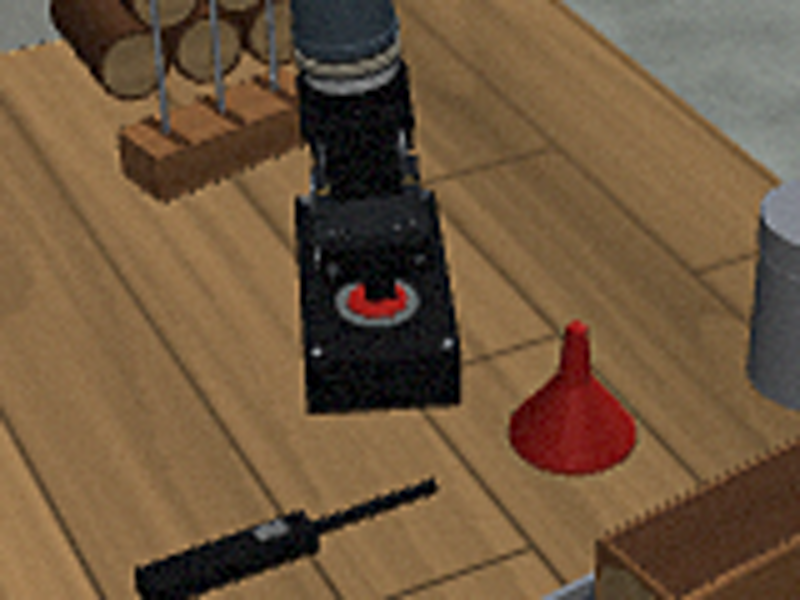

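apply_moves --steps '[{"x": 0,"y": 0,"z": -1.5,"spin": 0},{"x": 0,"y": 0,"z": -1.5,"spin": 0},{"x": 0,"y": 0,"z": 10,"spin": 0},{"x": 0,"y": 0,"z": 20,"spin": 0},{"x": 0,"y": 0,"z": 40,"spin": 0},{"x": -10,"y": 0,"z": 45,"spin": 0},{"x": -20,"y": 0,"z": 40,"spin": 0},{"x": -30,"y": -20,"z": 20,"spin": 0},{"x": -30,"y": -30,"z": 20,"spin": 0},{"x": 0,"y": -30,"z": 0,"spin": 0},{"x": 0,"y": 0,"z": 0,"spin": 0}]'

```text
time_s: 13.65
position: [0.4524, 0.0776, 0.2678]
tcp_rot: [[0.369, 0.092, -0.925], [0.929, -0.038, 0.367], [-0.002, -0.995, -0.099]]
force: [-0.2, 1.2, 0.5]
opening: 0.008
```

```bash
python3 - <<'E'
from h import *
S=cam('scene');D=cam('side')
cap('scene','c11');cap('side','s11')
P=[]
for n,c in(('scene',S),('side',D)):
    r=spotter.cut_out('log',n)
    for q in r[:4]:
        ys,xs=np.nonzero(q['mask']); print(n,round(q['score'],2),xs.mean().round(1),ys.mean().round(1),atz(xs.mean(),ys.mean(),.055,c).round(3))
a=cv2.imread('pics/c11.png')[120:300,160:400];b=cv2.imread('pics/s11.png')[150:330,180:420]
cv2.imwrite('pics/z11.png',cv2.resize(np.vstack([a,b])[:],None,fx=1.66,fy=1.66,interpolation=cv2.INTER_CUBIC))
cv2.imwrite('pics/z11s.png',cv2.resize(b,None,fx=3.3,fy=3.3,interpolation=cv2.INTER_CUBIC))
E
```

```text
scene 0.77 254.1 101.3 [ 0.24  -0.348  0.055]
scene 0.56 220.9 88.9 [ 0.259 -0.489  0.055]
side 0.9 329.1 250.9 [ 0.621 -0.198  0.055]
side 0.89 273.6 347.4 [ 0.312 -0.42   0.055]
```

View pics/z11s.png

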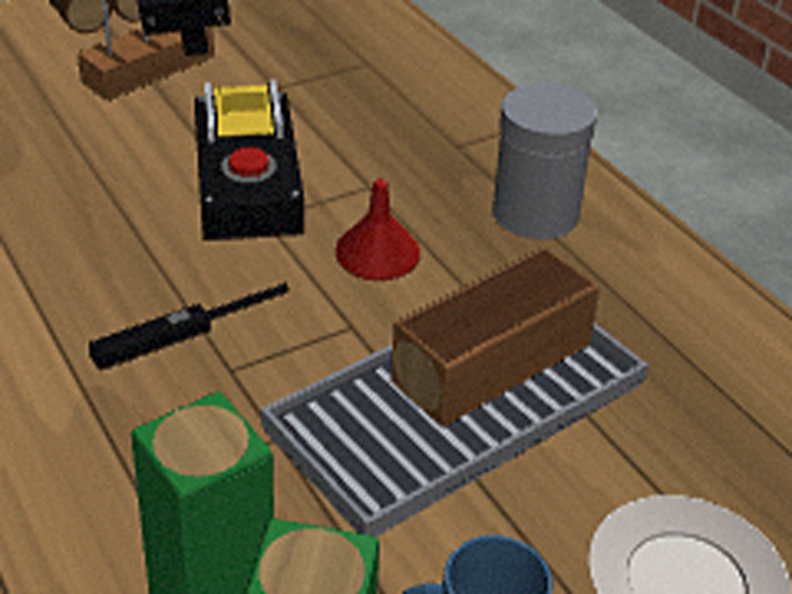

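View pics/c11.png

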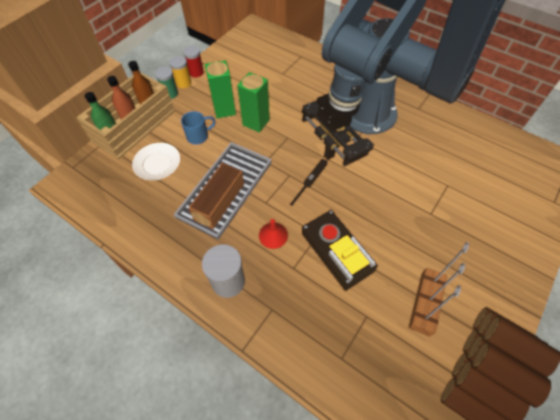

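```bash
python3 - <<'E'
from h import *
D=cam('side');S=cam('scene')
P=np.array([atz(180+x/3.3,150+y/3.3,.088,D) for x,y in[(393,325),(547,253),(598,293),(447,362)]]);print(P.round(3))
m=P.mean(0)[:2]-[.5727,-.215];c,s=np.cos(.131),np.sin(.131)
print('in tray',c*m[0]+s*m[1],-s*m[0]+c*m[1])
print('btn',atz(180+249/3.3,150+160/3.3,.062,D))
print(read_state()['time_s'],np.abs(read_state()['qvel']).max())
E
```

```text
[[ 0.525 -0.177  0.088]
 [ 0.709 -0.157  0.088]
 [ 0.716 -0.227  0.088]
 [ 0.542 -0.24   0.088]]
in tray 0.05181115645138542 0.007958973398873968
btn [0.53787068 0.15111208 0.062     ]
13.85 0.72880063365144
```

The log's centre measures (52, 8) mm in the tray frame, which is inside the limits. The lock cover is open, the button is up and the arm is clear of everything, so I'm handing in.

```bash
python3 - <<'E'
from h import *
print(job.hand_in())
E
```

```text
the job is handed in; nothing more can be done
None
```

The job is done and handed in at 13.9 s; the hand-in gave no verdict.

- **Log:** I pushed it near the top with closed fingers until it passed balance and fell. My last side picture shows it flat and lengthways in the tray. Its centre measures about 52 mm lengthways and 8 mm sideways from the tray centre, within the 75 and 45 mm limits. The network did not report the fallen log in the last scene picture, so that figure comes from one camera, with the log's top taken as 88 mm. The log is plainly in the tray in both pictures.
- **Lock cover:** I slid it until the push force rose to 7 N at its stop. The plate edge in the wrist picture was within about 1 mm of fully open, and the cover is still open in the last pictures.
- **Button:** I pressed it to its stop, with 12 N and no further travel, and held it there for over half a second. After release it showed proud of the housing again in the same place.
- **Other things:** The bystanders look unmoved in both last pictures, though I did not measure their positions again. The arm ended about 0.27 m above the shelf, touching nothing.

One disagreement: the cover went about 5 mm further than I had worked out before its stop, so I used the force and the pictures to judge it.

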